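# Catch the lens drive blocks from the loaded chute in the handled cup

## Task

Lift the square cup out of its stand, put it down upright on the mat and let go, then take it again by its stub handle so that its mouth is free. Holding it by the handle, raise its rim gently under the two feet of the gate on whichever chute is loaded, so that the gate lifts and all three blocks slide into the cup; let none fall beside it and leave the empty chute's gate shut. Then stand the cup upright with the blocks in it on the steel plate of the scale and let go, without shifting the other things.

Things in the scene. Friction and masses are not known exactly. Their poses are not given: they have to be found in the camera images.
- cup: square open metal cup, 64 x 64 mm outside, 75 mm tall, walls and floor 3 mm, about 160 g with handle. Origin: centre of its underside; z points out of its mouth; the stub handle sticks out along -x. Starts upright on the mat, its handle tucked between the cheeks of the wooden stand; its y faces are free to grasp across from above, and it lifts straight up out of the stand
- handle: the cup's stub handle, fixed to it: a straight grey plastic bar 70 mm long (cup x from -32 to -102 mm), 14 mm thick (cup y), 24 mm high, its centre at (-67, 0, 58) mm in the cup frame. This entry's frame is the cup's frame
- stand: fixed wooden stand: two upright cheeks 60 x 10 mm, 25 mm apart, 90 mm high, too close round the handle for fingers, on a base 80 x 90 x 8 mm. Origin and axes: nearly those of the parked cup (on the mat, below its centre); the cheeks stand at x from -45 to -105 mm, the base from -42 to -122 mm
- chute_1: one of two alike fixed polished steel chutes; one holds the three blocks, the other is empty. Origin: on the mat below the middle of the lip; x points up-slope, away from the robot, so blocks leave towards -x. Slope 32 degrees, length 170 mm, 40 mm wide inside, walls 26 mm high, lip 170 mm above the mat; base plate (100 mm wide) at x from 40 to 170 mm, clear below the lip
- chute_2: one of two alike fixed polished steel chutes; one holds the three blocks, the other is empty. Origin: on the mat below the middle of the lip; x points up-slope, away from the robot, so blocks leave towards -x. Slope 32 degrees, length 170 mm, 40 mm wide inside, walls 26 mm high, lip 170 mm above the mat; base plate (100 mm wide) at x from 40 to 170 mm, clear below the lip
- feet_1 (a point): midway between the undersides of the two feet of chute_1's gate; moves with it. Gate shut: 16 mm in front of the lip (chute x -16) and 125 mm above the mat. Feet: flat pads 44 mm long in x, 20 mm wide, inner edges 50 mm apart, so a 64 mm cup centred below meets both with its side walls; blocks fall into a cup centred here. Gate plate above: 88 mm wide, top 208 mm above the mat
- feet_2 (a point): midway between the undersides of the two feet of chute_2's gate; moves with it. Gate shut: 16 mm in front of the lip (chute x -16) and 125 mm above the mat. Feet: flat pads 44 mm long in x, 20 mm wide, inner edges 50 mm apart, so a 64 mm cup centred below meets both with its side walls; blocks fall into a cup centred here. Gate plate above: 88 mm wide, top 208 mm above the mat
- gate_1 (a joint): height in m by which the gate of chute_1 is lifted: 0 shut, end stop at 0.036. It slides straight up when its feet are pushed up (about 2.5 to 5 N with spring, weight and friction), falls shut by itself, and lets blocks out below it from about 0.023 on
- gate_2 (a joint): height in m by which the gate of chute_2 is lifted: 0 shut, end stop at 0.036. It slides straight up when its feet are pushed up (about 2.5 to 5 N with spring, weight and friction), falls shut by itself, and lets blocks out below it from about 0.023 on
- block_1: one of three alike black plastic blocks 34 x 30 x 18 mm with rounded edges, about 35 g, origin at its centre, lying in a row on the loaded chute behind its shut gate
- block_2: one of three alike black plastic blocks 34 x 30 x 18 mm with rounded edges, about 35 g, origin at its centre, lying in a row on the loaded chute behind its shut gate
- block_3: one of three alike black plastic blocks 34 x 30 x 18 mm with rounded edges, about 35 g, origin at its centre, lying in a row on the loaded chute behind its shut gate
- scale: fixed bench scale: grey base with a square steel plate 130 x 130 mm on top, 34 mm above the mat. Origin: underside, below the plate's centre. A 50 mm wide display strip, level with the plate, lies along its +x (far) side
- scale_top (a point): centre of the top face of the scale's steel plate
- bottle: bystander, leave alone: clear bottle, 60 mm across, 150 mm tall. Origin: centre of its underside
- lens: bystander, leave alone: black camera lens standing on the mat, 68 mm across, 44 mm tall. Origin: centre of its underside
- lens_cap: bystander, leave alone: flat black lens cap, 64 mm across, 9 mm thick. Origin: centre of its underside
- screwdriver: bystander, leave alone: screwdriver lying on the mat, 170 mm long, origin near its middle
- brush: bystander, leave alone: brush lying on the mat, 120 mm long, origin near its middle
- screw_dish: bystander, leave alone: shallow white dish, 80 mm across, 25 mm tall. Origin: centre of its underside
- cup_rim (a point): centre of the cup's mouth, level with the rim, 75 mm above the cup's underside
There are look-alikes about, which are no part of the job. Leave any blue look-alike of the block_1 alone.

How it is judged:
On the way, in this order (a step that is already met when the one before it is completed fails the run):
1. the cup stands upright on the mat, out of its stand, with no finger touching it (distance of cup from where it was at the start of the episode above 0.08 m and height (world z) of cup below 0.008 m and angle between cup's own z axis and vertical below 0.1 rad and linear speed of cup below 0.02 m/s and contact force between the fingers and cup below 0.05 N), for 0.2 s.
2. the cup, held by its handle under the loaded chute, lifts the gate (by 18 mm or more) (contact force between the fingers and handle above 1 N and value of joint gate_1 above 0.018 m and distance between cup_rim and feet_1 below 0.03 m), for 0.1 s.
3. all three blocks are in the cup while it is still held by its handle in the air (x of block_1 in the frame of cup between -0.031 and 0.031 m and y of block_1 in the frame of cup between -0.031 and 0.031 m and z of block_1 in the frame of cup between 0 and 0.075 m and x of block_2 in the frame of cup between -0.031 and 0.031 m and y of block_2 in the frame of cup between -0.031 and 0.031 m and z of block_2 in the frame of cup between 0 and 0.075 m and x of block_3 in the frame of cup between -0.031 and 0.031 m and y of block_3 in the frame of cup between -0.031 and 0.031 m and z of block_3 in the frame of cup between 0 and 0.075 m and contact force between the fingers and handle above 1 N and height (world z) of cup above 0.045 m), for 0.2 s.
At the end, for the whole second after the job is handed in: The cup stands upright (within 0.08 rad) and at rest on the scale's steel plate, its centre within 40 mm of the plate's centre, with all three blocks inside it, and is let go (x of block_1 in the frame of cup between -0.031 and 0.031 m and y of block_1 in the frame of cup between -0.031 and 0.031 m and z of block_1 in the frame of cup between 0 and 0.075 m and x of block_2 in the frame of cup between -0.031 and 0.031 m and y of block_2 in the frame of cup between -0.031 and 0.031 m and z of block_2 in the frame of cup between 0 and 0.075 m and x of block_3 in the frame of cup between -0.031 and 0.031 m and y of block_3 in the frame of cup between -0.031 and 0.031 m and z of block_3 in the frame of cup between 0 and 0.075 m and horizontal distance between cup and scale_top below 0.04 m and z of cup in the frame of scale_top between -0.004 and 0.006 m and angle between cup's own z axis and vertical below 0.08 rad and linear speed of cup below 0.02 m/s); the robot touches nothing.
It fails at once if a block falls beside the cup ((height (world z) of block_1 below 0.06 m and horizontal distance between block_1 and cup above 0.06 m) or (height (world z) of block_2 below 0.06 m and horizontal distance between block_2 and cup above 0.06 m) or (height (world z) of block_3 below 0.06 m and horizontal distance between block_3 and cup above 0.06 m)).
It fails at once if the empty chute's gate is lifted by more than 10 mm (value of joint gate_2 above 0.01 m).
It fails at once if the cup is jammed against the gate with more than 20 N (contact force between cup and chute_1 above 20 N).
It fails at once if a bystander is shifted by more than 30 mm (distance of any of bottle, lens, lens_cap, screwdriver, brush, screw_dish from where it was at the start of the episode above 0.03 m).
It also fails if it takes over 70 s, if anything falls off the work surface, if the arm or the gripper's body presses on something with over 40 N, if the wrist force passes 120 N, or if a joint passes its speed limit or range.

## Robot

A 7-joint arm with a two-finger parallel gripper is mounted at the origin on the work surface. World frame = base frame: x ahead of the robot, y to its left, z up, the work surface at z = 0. Lengths are in m, angles in rad, forces in N, time in s.
With the tool pointing down it reaches from about 0.4 to 0.85 m from the base axis. Payload 4.5 kg.
Tool frame: the origin (TCP) lies at the very end of the fingers, on their centre line; the grasp point (between the pads) lies 19 mm behind it; z points along the fingers, x is the direction in which the jaws open and shut, and the axes are right-handed (so a half turn about z gives the same grasp; the last joint's range is limited). The gripper opens to 85 mm and grips with 20 to 120 N. Pads are 22 mm wide; open, the fingers measure 114 mm over their backs; the gripper's body (76 mm by 85 mm) begins 54 mm behind the grasp point. The pads swing forward as they close: fully open they stand 13 mm farther back than shut.
Start: joints at [1.347, 0.689, -0.195, 1.565, 0.157, 0.902, -0.215], TCP at [0.159, -0.604, 0.231] pointing down, gripper open.
Joint ranges: [-3.01, 3.01], [-0.46, 2.08], [-1.47, 1.51], [0.13, 2.56], [-1, 4.14], [0.04, 2.09], [-2.66, 2.66]. Speed limits (rad/s): [2.57, 2.57, 3.14, 3.14, 3.14, 3.14, 3.14].

## Interface

Orientations are given as a 3x3 rotation matrix whose columns are the frame's x, y, z axes.
In Python, from station import * gives the robot as it stands. The module is installed in compiled form; this text tells all that it offers.
- The arm moves only by the tool arm_command, never from a script. Its argument "motion" is a list of rows, each a list of 6 numbers: the shift along the tool's x, y, z in units of 50 mm (1.0 is 50 mm), then the turn, a rotation vector about the tool's x, y, z in units of 5 degrees (1.0 is 5 degrees). A call has 1 to 10 rows; each row shifts and turns the commanded pose from where the row before left it, along the tool's axes as they then stand; what a row does not reach is not made up. A row lasts 1/8 s, in which the tool goes at most 62.5 mm and 10.7 degrees, less where a joint would pass 70% of its speed; a pose out of reach is approached as far as the arm can. A call is refused whole if a number of a shift passes 1 or a number of a turn 1, either way. A call with a gripper value outside its range is refused whole. "gripper" is the gripper's target within -1 to 1 (shut at 1, half-way at 0, fully open at -1), set as the call begins (left out, the last holds). The fingers move at their own pace and stop on an object; "squeeze" is the grip in N (left out, the last holds). Time passes only in rows, so rows that do not move let the fingers close. It gives the time, the measured TCP pose, the force and the opening at its end, in the units of the state.
- read_state(): the state, without advancing time (a new reading comes with each control period).
- get_image(name): name is "side" or "top"; returns a dict with "img" (400x640x3 uint8, blue, green, red), "fx", "fy", "cx", "cy" (pixels), "xyz" and "rotation" of the camera in the world. Camera axes: x right, y down, z forward; pixel columns grow to the right and rows downward; lengths in m; the calibration is good to about 2 mm. A picture is of the moment at which its call begins. There is no depth.
- close_job(): hands the job in, once; it reports no verdict.
The state is a dict: "time_s": time; "joint_pos": joint angles; "qvel": joint speeds; "joint_torque": joint torques, N m; "ee_pos": TCP position; "tool_rot": TCP orientation; "force": force on the tool from outside, world axes, zero at the start; "ft_torque": the same for the moment, N m; "grip_width": finger opening in m.
Only numpy, scipy, OpenCV 4.12 (cv2) and the standard library are available. Lean on these libraries where they do the work, as an engineer would, in place of code of your own. Each camera call takes 0.05 s, during which the arm holds its last target. There are 200 camera calls.

## Working session

There is one attempt and no reset: what is moved stays moved. The work goes in short steps, Python scripts to look and compute and a tool call to move; the robot and the scene stay as the last step left them, time stands still between calls to the robot, and variables do not carry over. Pictures are saved under pics/ and viewed, about 8 in all and at most 12, crops included, and the job is handed in when it is done.

Besides the shell and the picture viewer there is one more tool, called after "Request:" as name(argument=value, ...), one argument or row to a line, values as JSON. arm_command: Moves the arm, as the interface text tells. Its arguments: {"type":"object","properties":{"motion":{"type":"array","items":{"type":"array","items":{"type":"number"}}},"gripper":{"type":"number"},"squeeze":{"type":"number"}},"required":["motion"]}

```bash
mkdir -p pics; cat > h.py <<'E'
from station import *
import numpy as np, cv2
def snap(n,f):
    d=get_image(n); cv2.imwrite('pics/'+f,d['img']); np.save('pics/'+f[:-4]+'.npy',d,allow_pickle=True); return d
def load(f): return np.load('pics/'+f+'.npy',allow_pickle=True).item()
def ray(d,u,v,z):
    r=np.array(d['rotation']).reshape(3,3)@np.array([(u-d['cx'])/d['fx'],(v-d['cy'])/d['fy'],1]); c=np.array(d['xyz'])
    return c+r*(z-c[2])/r[2]
def proj(d,p):
    q=np.array(d['rotation']).reshape(3,3).T@(np.array(p)-np.array(d['xyz'])); return d['fx']*q[0]/q[2]+d['cx'],d['fy']*q[1]/q[2]+d['cy']
E
python3 - <<'E'
from h import *
np.set_printoptions(precision=3,suppress=True)
for n in('top','side'):
    d=snap(n,n+'0.png'); print(n,d['fx'],d['cx'],d['cy'],d['xyz'],d['rotation'])
s=read_state(); print(s)
E
```

```text
top 514.3263220974126 321.26490674209606 196.59762985240968 [0.369 0.012 1.317] [[ 0.017 -0.993  0.117]
 [-1.    -0.017  0.004]
 [-0.002 -0.117 -0.993]]
side 463.96691341227057 318.5487718113217 201.91689757908708 [ 0.491 -0.911  0.649] [[ 1.     0.01   0.018]
 [-0.011 -0.473  0.881]
 [ 0.018 -0.881 -0.473]]
{'time_s': 0.1, 'joint_pos': array([ 1.347,  0.69 , -0.194,  1.566,  0.157,  0.903, -0.215]), 'qvel': array([ 0.002, -0.   ,  0.002, -0.003,  0.001,  0.002, -0.001]), 'joint_torque': array([ -0.004, -54.06 ,  -1.271, -15.898,   0.009,   0.004,   0.   ]), 'ee_pos': array([ 0.159, -0.604,  0.231]), 'tool_rot': array([[ 0.255, -0.967, -0.001],
       [-0.967, -0.255,  0.002],
       [-0.002,  0.   , -1.   ]]), 'force': array([0.166, 1.366, 0.418]), 'ft_torque': array([-0.003, -0.033, -0.036]), 'grip_width': 0.08520020660118066}
```

View pics/top0.png

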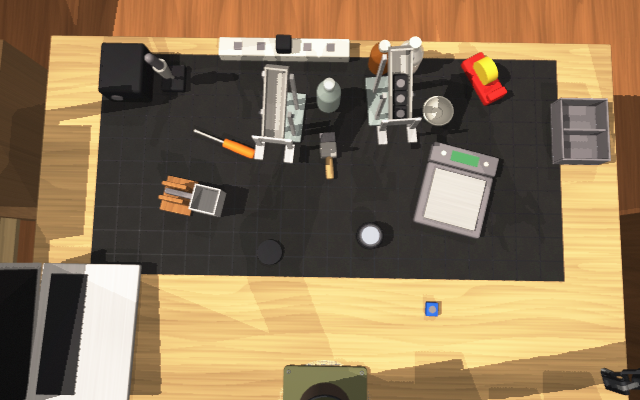

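View pics/side0.png

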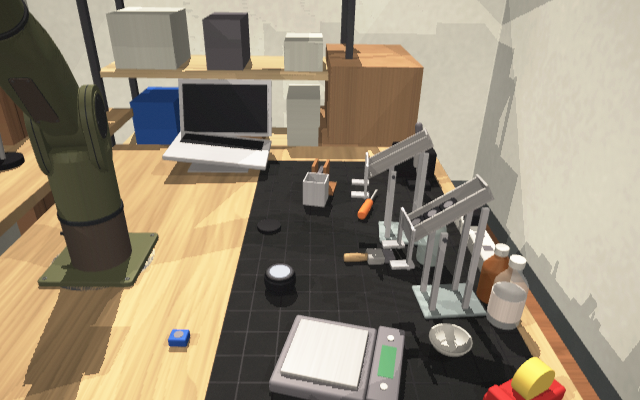

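Top view: the cup is at about (207,199) with its handle to the left (+y). The loaded chute, with three black blocks, is the one at (400,90), with its feet at about (383,137) and (415,132). The scale plate is at about (456,198), the lens at (370,236) and the cap at (269,251). The side view agrees. Next I'll zoom in for exact corners.

```bash
python3 - <<'E'
from h import *
t=load('top0')['img']; s=load('side0')['img']
def c(i,x,y,w,h,k,W,H):
    o=cv2.resize(i[y:y+h,x:x+w],None,fx=k,fy=k,interpolation=cv2.INTER_CUBIC); 
    for a in range((x+9)//10*10,x+w,10): cv2.line(o,((a-x)*k,0),((a-x)*k,6 if a%50 else 14),(0,255,255),1)
    for a in range((y+9)//10*10,y+h,10): cv2.line(o,(0,(a-y)*k),(6 if a%50 else 14,(a-y)*k),(0,255,255),1)
    return cv2.copyMakeBorder(o,0,H-o.shape[0],0,W-o.shape[1],cv2.BORDER_CONSTANT)
A=np.vstack([c(t,155,170,75,50,5,400,250),c(t,360,35,80,115,3,400,345)])
B=np.vstack([c(s,290,155,60,60,4,400,250),c(s,340,170,130,110,3,400,345)])
cv2.imwrite('pics/z.png',np.hstack([A,B]))
# scale plate corners & cup
d=load('top0')
h=cv2.cvtColor(t,cv2.COLOR_BGR2HSV)
m=((h[...,1]<40)&(h[...,2]>170)).astype(np.uint8); m2=np.zeros_like(m); m2[150:240,410:500]=m[150:240,410:500]
cs=max(cv2.findContours(m2,0,1)[0],key=cv2.contourArea); r=cv2.minAreaRect(cs); print(r)
b=cv2.boxPoints(r); P=np.array([ray(d,*p,.034) for p in b]); print(P.round(3),P.mean(0).round(4),np.linalg.norm(P-np.roll(P,1,0),axis=1))
E
```

```text
((453.5664367675781, 199.25103759765625), (64.6089096069336, 58.553836822509766), 14.931416511535645)
[[ 0.468 -0.218  0.034]
 [ 0.612 -0.257  0.034]
 [ 0.572 -0.414  0.034]
 [ 0.429 -0.373  0.034]] [ 0.5199 -0.3156  0.034 ] [0.15991346 0.14926083 0.16198297 0.14871059]
```

View pics/z.png

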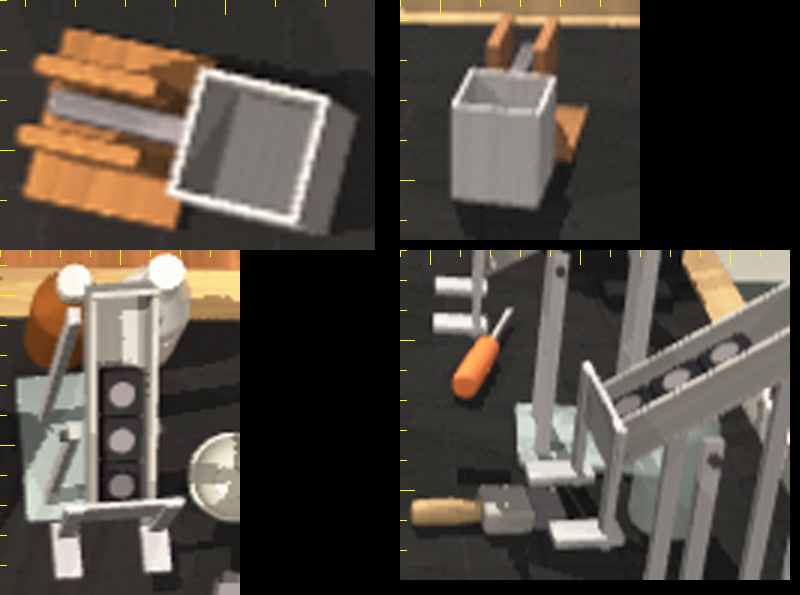

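The zoomed rim corners, in top-view pixels, are (195.4,183.6), (220.8,189.4), (214.4,214.4) and (188.6,208.8). The loaded gate's feet are centred at about (382.7,135) and (412,133.7). The scale mask came out too large (150–160 mm instead of 130), so I'll tighten it.

```bash
python3 - <<'E'
from h import *
np.set_printoptions(precision=4,suppress=True)
d=load('top0'); t=d['img']
C=np.array([ray(d,*p,.075) for p in [(195.4,183.6),(220.8,189.4),(214.4,214.4),(188.6,208.8)]])
print('cup',C.mean(0),np.linalg.norm(C-np.roll(C,1,0),axis=1))
hx=(C[1]+C[2]-C[0]-C[3])[:2]; hy=(C[0]+C[1]-C[2]-C[3])[:2]; print('yaw x',np.degrees(np.arctan2(hx[1],hx[0])),'y',np.degrees(np.arctan2(hy[1],hy[0])))
# check side: rim corners crop (origin 290,155,k4)
s=load('side0')
print('side cup',[ray(s,290+a/4,155+b/4,.075) for a,b in [(452,105),(541,113),(556,74),(472,70)]] and np.mean([ray(s,290+(a-400)/4,155+b/4,.075) for a,b in [(452,105),(541,113),(556,74),(472,70)]],0))
L,R=ray(d,382.7,135,.13),ray(d,412,133.7,.13); print('feet',L,R,(L+R)/2,np.linalg.norm(L-R)); v=L-R; print('chute yaw',np.degrees(np.arctan2(-v[0],v[1])))
# chute wall tops in top view: same height at both ends; use feet edges dir instead
# side: feet corners crop (origin 340,170,k3, offset 400,250)
f=lambda a,b:ray(s,340+(a-400)/3,170+(b-250)/3,.13)
print('side feet L',np.mean([f(*p) for p in [(527,468),(581,462),(592,478),(536,483)]],0),'R',np.mean([f(*p) for p in [(552,527),(606,522),(617,540),(563,545)]],0))
g=t[150:245,405:510].min(2)
for th in(190,205,215):
    m=(g>th).astype(np.uint8); cs=max(cv2.findContours(m,0,1)[0],key=cv2.contourArea); r=cv2.minAreaRect(cs); b=cv2.boxPoints(r)+[405,150]
    P=np.array([ray(d,*p,.034) for p in b]); print(th,b.tolist(),P.mean(0),np.linalg.norm(P-np.roll(P,1,0),axis=1))
E
```

```text
cup [0.5049 0.2994 0.075 ] [0.0635 0.0639 0.0627 0.0644]
yaw x -101.5826926309322 y -12.230809105888342
side cup [0.5089 0.3087 0.075 ]
feet [ 0.6577 -0.1261  0.13  ] [ 0.662  -0.1952  0.13  ] [ 0.6599 -0.1606  0.13  ] 0.06918181241540539
chute yaw 3.5546637205524956
side feet L [ 0.6609 -0.1221  0.13  ] R [ 0.6665 -0.1917  0.13  ]
190 [[423.4117622375488, 217.35294342041016], [435.8235282897949, 167.70588493347168], [485.94117736816406, 180.23529815673828], [473.52940368652344, 229.88235473632812]] [ 0.521  -0.3184  0.034 ] [0.128  0.1304 0.1295 0.13  ]
205 [[423.4705924987793, 217.11764526367188], [435.82353591918945, 167.70588493347168], [485.94117736816406, 180.23529815673828], [473.58824157714844, 229.64705657958984]] [ 0.5212 -0.3185  0.034 ] [0.128  0.1298 0.1295 0.1294]
215 [[423.2538871765137, 216.43523406982422], [436.00000381469727, 168.00000190734863], [485.86268615722656, 181.12176513671875], [473.1165771484375, 229.55699920654297]] [ 0.521  -0.3181  0.034 ] [0.1278 0.1276 0.1292 0.1273]
```

The checks fit:
- **Cup:** centre about (0.506,0.302), sides 64 mm, x axis at yaw -102°.
- **Feet:** midpoint about (0.661,-0.159), 69 mm apart against the expected 70, chute yaw about 4°.
- **Scale:** centre (0.521,-0.318), sides 129 mm.

I'll move towards the cup now.

Request:
arm_command(
  motion=[
    [-0.83, -0.82, -0.04, 0, 0, 0],
    [-0.83, -0.82, -0.04, 0, 0, 0],
    [-0.83, -0.82, -0.04, 0, 0, 0],
    [-0.83, -0.82, -0.04, 0, 0, 0],
    [-0.83, -0.82, -0.04, 0, 0, 0],
    [-0.83, -0.82, -0.04, 0, 0, 0],
    [-0.83, -0.82, -0.04, 0, 0, 0],
    [-0.83, -0.82, -0.04, 0, 0, 0],
    [-0.83, -0.82, -0.04, 0, 0, 0],
    [-0.97, -0.25, 0, 0, 0, 0],
  ],
  gripper=-1,
  squeeze=100,
)

```text
time_s: 1.35
ee_pos: [0.4232, -0.0966, 0.2494]
tool_rot: [[0.257, -0.967, 0.003], [-0.967, -0.257, 0.001], [0.0, -0.003, -1.0]]
force: [0.7, -0.2, -0.2]
grip_width: 0.0851
```

Request:
arm_command(
  motion=[
    [-0.97, -0.25, 0, 0, 0, -1],
    [0, 0, 0, 0, 0, -1],
    [0, 0, 0, 0, 0, -1],
    [0, 0, 0, 0, 0, -1],
    [0, 0, 0, 0, 0, -1],
    [0, 0, 0, 0, 0, -1],
    [0, 0, 0, 0, 0, -1],
    [0, 0, 0, 0, 0, -1],
    [0, 0, 0, 0, 0, -1],
    [0, 0, 0, 0, 0, -1],
  ],
)

```text
time_s: 2.6
ee_pos: [0.4201, -0.049, 0.2491]
tool_rot: [[0.906, -0.424, -0.001], [-0.424, -0.906, -0.0], [-0.001, 0.0, -1.0]]
force: [0.8, -0.0, -0.2]
grip_width: 0.0855
```

```bash
cat >> h.py <<'E'
def go(x,y,z,yaw):
    s=read_state(); R=np.array(s['tool_rot']); p=np.array(s['ee_pos']); w=np.degrees(np.arctan2(R[1,0],R[0,0]))
    print('t %.2f pos'%s['time_s'],p.round(4),'yaw %.1f'%w,'w',round(s['grip_width'],4),'F',np.array(s['force']).round(1))
    print('shift now-frame',(R.T@(np.array([x,y,z])-p)/.05).round(2),'turn z units',round((w-yaw+180)%360-180,1)/5, 'tilt(tool axis)',R[:,2].round(3))
    a=np.radians(yaw);Q=np.array([[np.cos(a),np.sin(a),0],[np.sin(a),-np.cos(a),0],[0,0,-1]]); print('shift after-turn frame',(Q.T@(np.array([x,y,z])-p)/.05).round(2))
E
python3 -c "
from h import *
go(.506,.302,.22,-12)"
```

```text
t 2.60 pos [ 0.4201 -0.049   0.2491] yaw -25.1 w 0.0855 F [ 0.8 -0.  -0.2]
shift now-frame [-1.42 -7.09  0.58] turn z units -2.62 tilt(tool axis) [-0.001 -0.    -1.   ]
shift after-turn frame [ 0.22 -7.22  0.58]
```

Request:
arm_command(
  motion=[
    [0, 0, 0, 0, 0, -0.87],
    [0, 0, 0, 0, 0, -0.87],
    [0, 0, 0, 0, 0, -0.87],
    [0.03, -1, 0.08, 0, 0, 0],
    [0.03, -1, 0.08, 0, 0, 0],
    [0.03, -1, 0.08, 0, 0, 0],
    [0.03, -1, 0.08, 0, 0, 0],
    [0.03, -1, 0.08, 0, 0, 0],
    [0.03, -1, 0.08, 0, 0, 0],
    [0.03, -1, 0.08, 0, 0, 0],
  ],
)

```text
time_s: 3.85
ee_pos: [0.5046, 0.2922, 0.2207]
tool_rot: [[0.977, -0.211, -0.0], [-0.211, -0.977, -0.001], [-0.0, 0.001, -1.0]]
force: [0.7, -0.5, 0.1]
grip_width: 0.0854
```

Request:
arm_command(
  motion=[
    [0, -0.22, 0, 0, 0, 0],
    [0, 0, 0, 0, 0, 0],
  ],
)

```text
time_s: 4.1
ee_pos: [0.5064, 0.3017, 0.2207]
tool_rot: [[0.978, -0.21, -0.001], [-0.21, -0.978, -0.001], [-0.001, 0.001, -1.0]]
force: [-0.2, 0.0, -0.0]
grip_width: 0.0854
```

```bash
python3 -c "
from h import *
go(.506,.302,.033,-12)
d=snap('top','t1.png'); e=snap('side','s1.png')
a=cv2.resize(d['img'][150:240,140:260],None,fx=3.3,fy=3.3,interpolation=2); b=cv2.resize(e['img'][90:230,260:390],None,fx=3,fy=3,interpolation=2)
a=cv2.copyMakeBorder(a,0,420-a.shape[0],0,0,0); cv2.imwrite('pics/z1.png',np.hstack([a,b]))
"
```

```text
t 4.10 pos [0.5064 0.3017 0.2207] yaw -12.1 w 0.0854 F [-0.2  0.  -0. ]
shift now-frame [-0.01 -0.01  3.75] turn z units -0.02 tilt(tool axis) [-0.001 -0.001 -1.   ]
shift after-turn frame [-0.01 -0.    3.75]
```

View pics/z1.png

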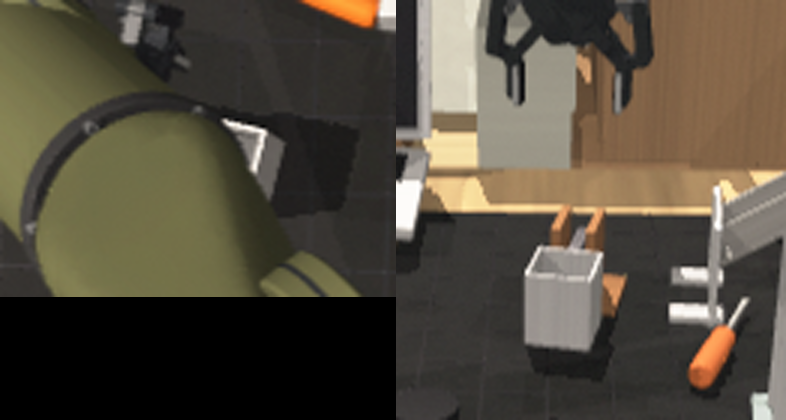

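Picture 4 shows the fingers squarely over the cup (side view: fingers at x≈300 and 336, cup centre at about 316), with the stand clear. I'll descend.

Request:
arm_command(
  motion=[
    [0, 0, 0.7, 0, 0, 0],
    [0, 0, 0.7, 0, 0, 0],
    [0, 0, 0.6, 0, 0, 0],
    [0, 0, 0.5, 0, 0, 0],
    [0, 0, 0.4, 0, 0, 0],
    [0, 0, 0.4, 0, 0, 0],
    [0, 0, 0.3, 0, 0, 0],
    [0, 0, 0.15, 0, 0, 0],
    [0, 0, 0, 0, 0, 0],
  ],
)

```text
time_s: 5.32
ee_pos: [0.5068, 0.3012, 0.0337]
tool_rot: [[0.977, -0.211, -0.0], [-0.211, -0.977, -0.001], [-0.0, 0.001, -1.0]]
force: [0.1, -0.6, 0.1]
grip_width: 0.0854
```

Request:
arm_command(
  motion=[
    [0, 0, 0, 0, 0, 0],
    [0, 0, 0, 0, 0, 0],
    [0, 0, 0, 0, 0, 0],
    [0, 0, 0, 0, 0, 0],
    [0, 0, 0, 0, 0, 0],
    [0, 0, 0, 0, 0, 0],
  ],
  gripper=1,
  squeeze=40,
)

```text
time_s: 6.08
ee_pos: [0.5072, 0.3021, 0.0346]
tool_rot: [[0.978, -0.211, 0.001], [-0.211, -0.978, 0.001], [0.001, -0.001, -1.0]]
force: [0.2, -0.0, 5.4]
grip_width: 0.0637
```

Request:
arm_command(
  motion=[
    [0, 0, -0.2, 0, 0, 0],
    [0, 0, -0.4, 0, 0, 0],
    [0, 0, -0.6, 0, 0, 0],
    [0, 0, -0.6, 0, 0, 0],
    [0, 0, 0, 0, 0, 0],
  ],
)

```text
time_s: 6.7
ee_pos: [0.508, 0.3026, 0.1261]
tool_rot: [[0.977, -0.211, 0.004], [-0.211, -0.977, 0.003], [0.003, -0.003, -1.0]]
force: [-0.4, 0.5, -1.6]
grip_width: 0.0636
```

```bash
python3 -c "
from h import *
d=load('top0')
for n,p,z in [('brushtip',(330,179),.008),('brush far',(328,133),.01),('feet2',(260,152),.13),('feet2b',(289,155),.13),('cap',(269,251),.009),('lens',(370,236),.044)]: print(n,ray(d,*p,z).round(3))
go(.465,.03,.12,-12)
d=snap('side','s2.png'); cv2.imwrite('pics/z2.png',cv2.resize(d['img'][60:240,200:440],None,fx=3,fy=3))"
```

```text
brushtip [ 0.569 -0.005  0.008]
brush far [0.69  0.002 0.01 ]
feet2 [0.612 0.162 0.13 ]
feet2b [0.606 0.094 0.13 ]
cap [0.383 0.146 0.009]
lens [ 0.423 -0.106  0.044]
t 6.70 pos [0.508  0.3026 0.1261] yaw -12.2 w 0.0636 F [-0.4  0.5 -1.6]
shift now-frame [0.31 5.51 0.1 ] turn z units -0.04 tilt(tool axis) [ 0.004  0.003 -1.   ]
shift after-turn frame [0.29 5.51 0.12]
```

View pics/z2.png

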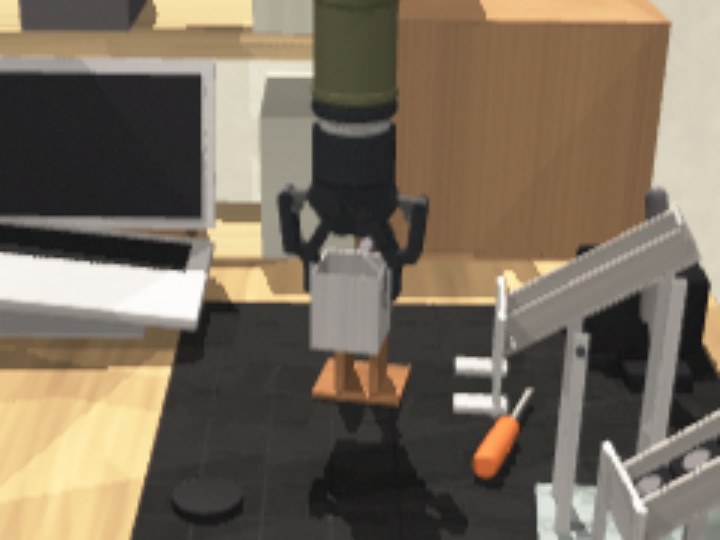

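The cup is held level and is clear of the cheeks. I'll carry it to open mat near (0.50, 0.03) and turn it so the handle faces the robot.

Request:
arm_command(
  motion=[
    [0.05, 0.4, 0, 0, 0, 0],
    [0.05, 0.7, 0, 0, 0, 0],
    [0.05, 0.9, 0, 0, 0, 0],
    [0.05, 0.9, 0, 0, 0, 0],
    [0.05, 0.9, 0, 0, 0, 0],
    [0.05, 0.9, 0, 0, 0, 0],
    [0, 0.6, 0, 0, 0, 0],
    [0, 0.2, 0, 0, 0, -0.5],
    [0, 0, 0, 0, 0, -1],
    [0, 0, 0, 0, 0, -1],
  ],
)

```text
time_s: 8.0
ee_pos: [0.4616, 0.0276, 0.1229]
tool_rot: [[1.0, 0.007, -0.003], [0.007, -1.0, -0.002], [-0.003, 0.002, -1.0]]
force: [-0.2, 0.0, -1.0]
grip_width: 0.0636
```

Request:
arm_command(
  motion=[
    [0, 0, 0, 0, 0, -1],
    [0, 0, 0, 0, 0, -1],
    [0, 0, 0, 0, 0, -1],
    [0, 0, 0, 0, 0, -1],
    [0, 0, 0, 0, 0, -1],
    [0, 0, 0, 0, 0, -1],
    [0, 0, 0, 0, 0, -1],
    [0, 0, 0, 0, 0, -1],
    [0, 0, 0, 0, 0, -1],
    [0, 0, 0, 0, 0, -1],
  ],
)

```text
time_s: 9.25
ee_pos: [0.4617, 0.0278, 0.1227]
tool_rot: [[0.637, 0.771, -0.003], [0.771, -0.637, -0.001], [-0.003, -0.002, -1.0]]
force: [-0.4, -0.1, -1.8]
grip_width: 0.0635
```

Request:
arm_command(
  motion=[
    [0, 0, 0, 0, 0, -1],
    [0, 0, 0, 0, 0, -1],
    [0, 0, 0, 0, 0, -1],
    [0, 0, 0, 0, 0, -1],
    [0, 0, 0, 0, 0, -1],
    [0, 0, 0, 0, 0, -1],
    [0, 0, 0, 0, 0, -1],
    [0, 0, 0, 0, 0, -1],
    [0, 0, 0, 0, 0, -0.7],
    [0, 0, 0, 0, 0, 0],
  ],
)

```text
time_s: 10.5
ee_pos: [0.462, 0.0281, 0.1228]
tool_rot: [[-0.065, 0.998, -0.003], [0.998, 0.065, -0.001], [-0.001, -0.003, -1.0]]
force: [-0.1, 0.2, -1.4]
grip_width: 0.0638
```

```bash
python3 -c "
from h import *
go(.505,.03,.0347,94)"
```

```text
t 10.50 pos [0.462  0.0281 0.1228] yaw 93.7 w 0.0638 F [-0.1  0.2 -1.4]
shift now-frame [-0.02  0.87  1.76] turn z units -0.06 tilt(tool axis) [-0.003 -0.001 -1.   ]
shift after-turn frame [-0.02  0.86  1.76]
```

Request:
arm_command(
  motion=[
    [0, 0.45, 0.3, 0, 0, 0],
    [0, 0.42, 0.4, 0, 0, 0],
    [0, 0, 0.4, 0, 0, 0],
    [0, 0, 0.3, 0, 0, 0],
    [0, 0, 0.2, 0, 0, 0],
    [0, 0, 0.1, 0, 0, 0],
    [0, 0, 0.05, 0, 0, 0],
    [0, 0, 0, 0, 0, 0],
  ],
)

```text
time_s: 11.5
ee_pos: [0.507, 0.0326, 0.0365]
tool_rot: [[-0.067, 0.998, 0.0], [0.998, 0.067, 0.0], [-0.0, 0.0, -1.0]]
force: [0.4, -0.0, -1.9]
grip_width: 0.064
```

Request:
arm_command(
  motion=[
    [0, 0, 0, 0, 0, 0],
    [0, 0, 0, 0, 0, 0],
    [0, 0, 0, 0, 0, 0],
    [0, 0, 0, 0, 0, 0],
    [0, 0, 0, 0, 0, 0],
    [0, 0, 0, 0, 0, 0],
  ],
  gripper=-1,
)

```text
time_s: 12.25
ee_pos: [0.5068, 0.0326, 0.0363]
tool_rot: [[-0.067, 0.998, -0.0], [0.998, 0.067, -0.0], [-0.0, -0.0, -1.0]]
force: [-0.9, -0.3, -0.0]
grip_width: 0.0856
```

Request:
arm_command(
  motion=[
    [0, 0, -0.4, 0, 0, 0],
    [0, 0, -0.7, 0, 0, 0],
    [0, 0, -0.9, 0, 0, 0],
    [0, 0, -0.9, 0, 0, 0],
    [0, -0.6, -0.5, 0, 0, 0],
    [0, -1, 0, 0, 0, 0],
    [0, -1, 0, 0, 0, 0],
    [0, -1, 0, 0, 0, 0],
  ],
)

```text
time_s: 13.25
ee_pos: [0.3256, 0.0205, 0.2064]
tool_rot: [[-0.067, 0.998, 0.0], [0.998, 0.067, 0.0], [0.0, 0.0, -1.0]]
force: [-0.2, -0.5, -0.4]
grip_width: 0.0854
```

```bash
python3 -c "
from h import *
print(read_state()['joint_pos'].round(2))
go(.44,.03,.039,94)
d=snap('top','t3.png'); e=snap('side','s3.png')
a=cv2.resize(d['img'][140:270,250:390],None,fx=2.8,fy=2.8,interpolation=2); b=cv2.resize(e['img'][120:280,250:390],None,fx=2.8,fy=2.8,interpolation=2)
a=cv2.copyMakeBorder(a,0,448-a.shape[0],0,0,0); cv2.imwrite('pics/z3.png',np.hstack([a,b]))"
```

```text
[ 0.45  0.52 -0.99  2.4   0.83  0.6   0.44]
t 13.25 pos [0.3256 0.0205 0.2064] yaw 93.8 w 0.0854 F [-0.2 -0.5 -0.4]
shift now-frame [0.04 2.29 3.35] turn z units -0.04 tilt(tool axis) [ 0.  0. -1.]
shift after-turn frame [0.03 2.3  3.35]
```

View pics/z3.png

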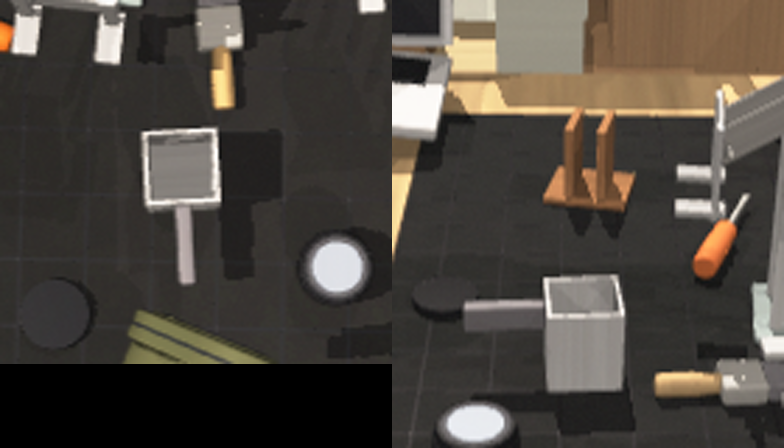

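The cup stands upright on the mat, with the rim corners in the crop at about (142,131), (218,128), (221,205) and (147,211), and the handle running from (182,209) to (187,283). The stand, lens, cap and brush are undisturbed.

```bash
python3 -c "
from h import *
d=load('t3'); f=lambda a,b,z:ray(d,250+a/2.8,140+b/2.8,z)
C=np.array([f(a,b,.075) for a,b in[(142,131),(218,128),(221,205),(147,211)]]); print(C.mean(0).round(4),np.linalg.norm(C-np.roll(C,1,0),axis=1).round(4))
h=f(187,283,.07);k=f(182.5,209,.07); print('handle',h.round(4),k.round(4),np.degrees(np.arctan2(k[1]-h[1],k[0]-h[0])))
go(.443,.03,.039,94)"
```

```text
[0.5065 0.0314 0.075 ] [0.07   0.0662 0.0673 0.0642]
handle [0.4078 0.0254 0.07  ] [0.4718 0.0304 0.07  ] 4.531524165261201
t 13.35 pos [0.3208 0.0179 0.206 ] yaw 94.0 w 0.0855 F [ 0.2 -0.6  0.2]
shift now-frame [0.09 2.48 3.32] turn z units 0.0 tilt(tool axis) [-0.006 -0.006 -1.   ]
shift after-turn frame [0.07 2.46 3.34]
```

Request:
arm_command(
  motion=[
    [0, 0.6, 0.2, 0, 0, 0],
    [0.02, 0.8, 0.2, 0, 0, 0],
    [0.02, 0.8, 0.2, 0, 0, 0],
    [0, 0.24, 0.2, 0, 0, 0],
    [0, 0, 0, 0, 0, 0],
  ],
)

```text
time_s: 13.98
ee_pos: [0.4486, 0.0308, 0.1656]
tool_rot: [[-0.066, 0.998, -0.002], [0.998, 0.066, 0.0], [0.0, -0.002, -1.0]]
force: [-0.2, 0.2, 0.4]
grip_width: 0.0853
```

```bash
python3 -c "
from h import *
go(.441,.0274,.038,94.2)"
```

```text
t 13.97 pos [0.4486 0.0308 0.1656] yaw 93.8 w 0.0853 F [-0.2  0.2  0.4]
shift now-frame [-0.06 -0.15  2.55] turn z units -0.08 tilt(tool axis) [-0.002  0.    -1.   ]
shift after-turn frame [-0.06 -0.16  2.55]
```

Request:
arm_command(
  motion=[
    [-0.03, -0.08, 0.3, 0, 0, 0],
    [-0.03, -0.08, 0.4, 0, 0, -0.08],
    [0, 0, 0.5, 0, 0, 0],
    [0, 0, 0.5, 0, 0, 0],
    [0, 0, 0.4, 0, 0, 0],
    [0, 0, 0.3, 0, 0, 0],
    [0, 0, 0.15, 0, 0, 0],
    [0, 0, 0, 0, 0, 0],
  ],
)

```text
time_s: 14.98
ee_pos: [0.4404, 0.0272, 0.039]
tool_rot: [[-0.074, 0.997, -0.001], [0.997, 0.074, -0.0], [-0.0, -0.001, -1.0]]
force: [0.9, -0.5, 0.4]
grip_width: 0.0853
```

Request:
arm_command(
  motion=[
    [0, 0, 0, 0, 0, 0],
    [0, 0, 0, 0, 0, 0],
    [0, 0, 0, 0, 0, 0],
    [0, 0, 0, 0, 0, 0],
    [0, 0, 0, 0, 0, 0],
    [0, 0, 0, 0, 0, 0],
    [0, 0, 0, 0, 0, 0],
    [0, 0, 0, 0, 0, 0],
    [0, 0, 0, 0, 0, 0],
    [0, 0, 0, 0, 0, 0],
  ],
  gripper=1,
  squeeze=120,
)

```text
time_s: 16.23
ee_pos: [0.4412, 0.0273, 0.0391]
tool_rot: [[-0.074, 0.997, 0.001], [0.997, 0.074, -0.0], [-0.0, 0.001, -1.0]]
force: [-1.2, -0.3, 5.7]
grip_width: 0.0124
```

```bash
python3 -c "
from h import *
go(.441,.0274,.038,94.2)
d=snap('top','t4.png'); e=snap('side','s4.png')
b=cv2.resize(e['img'][120:280,250:430],None,fx=4,fy=3.5,interpolation=2); cv2.imwrite('pics/z4.png',b)"
```

```text
t 16.23 pos [0.4412 0.0273 0.0391] yaw 94.2 w 0.0124 F [-1.2 -0.3  5.7]
shift now-frame [ 0.   -0.    0.02] turn z units 0.0 tilt(tool axis) [ 0.001 -0.    -1.   ]
shift after-turn frame [ 0.   -0.    0.02]
```

View pics/z4.png

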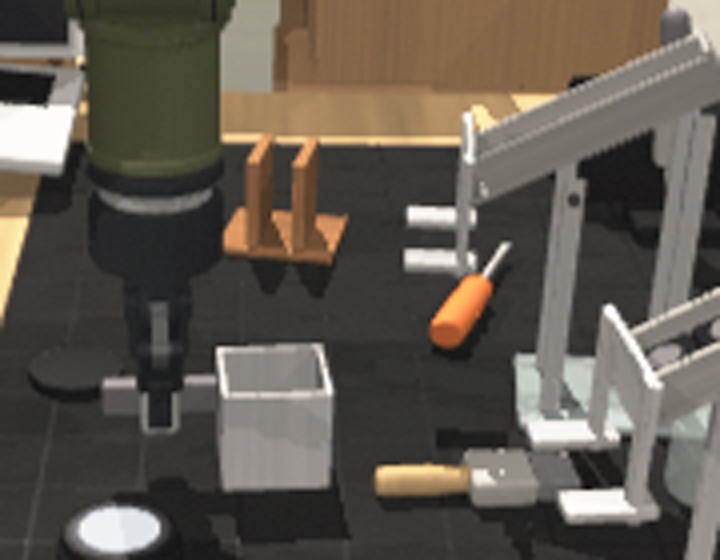

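The handle is gripped (pads at the middle of the bar, opening 12.4 mm) and the mouth is free. I'll lift and carry it to a point in front of the loaded gate.

Request:
arm_command(
  motion=[
    [0, 0, -0.2, 0, 0, 0],
    [0, 0, -0.4, 0, 0, 0],
    [0, 0, -0.5, 0, 0, 0],
    [-0.2, 0.05, -0.4, 0, 0, 0],
    [-0.6, 0.14, -0.1, 0, 0, 0],
    [-0.8, 0.2, 0, 0, 0, 0],
    [-0.9, 0.2, 0, 0, 0, 0],
    [-0.8, 0.2, 0, 0, 0, 0],
    [-0.5, 0.1, 0, 0, 0, 0],
    [-0.1, 0, 0, 0, 0, 0],
  ],
)

```text
time_s: 17.58
ee_pos: [0.4992, -0.1661, 0.118]
tool_rot: [[-0.069, 0.998, -0.001], [0.998, 0.069, -0.001], [-0.001, -0.001, -1.0]]
force: [-0.6, 0.9, -2.3]
grip_width: 0.0126
```

Request:
arm_command(
  motion=[
    [0, 0, 0.2, 0, 0, 0],
    [0, 0, 0.4, 0, 0, 0],
    [0, 0, 0.3, 0, 0, 0],
    [0, 0, 0.05, 0, 0, 0],
    [0, 0, 0, 0, 0, 0],
  ],
)

```text
time_s: 18.2
ee_pos: [0.4999, -0.1634, 0.0713]
tool_rot: [[-0.075, 0.997, -0.0], [0.997, 0.075, 0.0], [0.0, -0.0, -1.0]]
force: [-0.2, 0.2, -1.2]
grip_width: 0.0128
```

```bash
python3 -c "
from h import *
go(.595,-.1636,.072,94)
d=snap('top','t5.png'); e=snap('side','s5.png')
a=cv2.resize(d['img'][100:200,350:450],None,fx=4,fy=4,interpolation=2); b=cv2.resize(e['img'][180:310,300:450],None,fx=2.6,fy=3,interpolation=2)
a=cv2.copyMakeBorder(a,0,0,0,0,0); b=b[:400]; b=cv2.copyMakeBorder(b,0,400-b.shape[0],0,0,0); cv2.imwrite('pics/z5.png',np.hstack([a,b]))"
```

```text
t 18.20 pos [ 0.4999 -0.1634  0.0713] yaw 94.3 w 0.0128 F [-0.2  0.2 -1.2]
shift now-frame [-0.15  1.9  -0.01] turn z units 0.06 tilt(tool axis) [-0.  0. -1.]
shift after-turn frame [-0.14  1.9  -0.01]
```

View pics/z5.png

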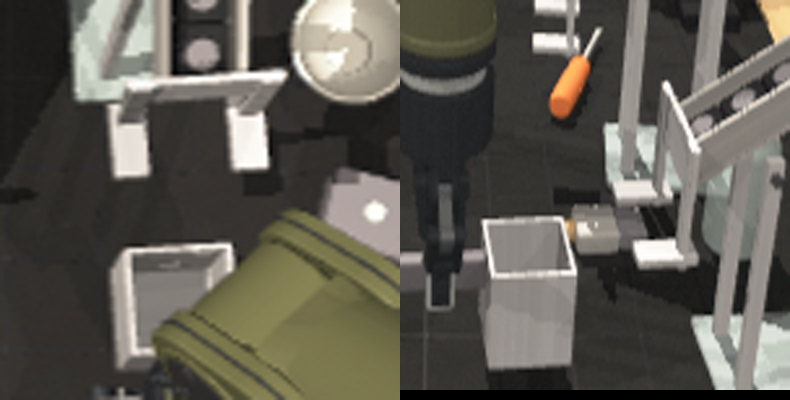

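```bash
python3 -c "
from h import *
d=load('t5'); f=lambda a,b,z:ray(d,350+a/4,100+b/4,z).round(4)
print('rim far corners',f(127,250,.107),f(234,243,.107))
print('feet',f(129,141,.128),f(249,137,.128))
# side: rim corners crop k=(2.6,3), origin 300,180, x offset 400
s=load('s5'); g=lambda a,b,z:ray(s,300+(a-400)/2.6,180+b/3,z)
print('side rim',np.mean([g(*p,.107) for p in[(484,221),(561,217),(577,275),(490,277)]],0).round(4))
print('side feet',np.mean([g(*p,.128) for p in[(613,186),(655,182),(665,198),(622,202)]],0).round(4),np.mean([g(*p,.128) for p in[(634,245),(688,240),(698,263),(642,268)]],0).round(4))
p=np.array([.4999,-.1634]);a=np.radians(4.3);print('cup pred',p+.0657*np.array([np.cos(a),np.sin(a)]))"
```

```text
rim far corners [ 0.5962 -0.1267  0.107 ] [ 0.6016 -0.1906  0.107 ]
feet [ 0.6576 -0.1253  0.128 ] [ 0.6612 -0.1961  0.128 ]
side rim [ 0.5706 -0.1535  0.107 ]
side feet [ 0.6593 -0.1182  0.128 ] [ 0.6683 -0.1893  0.128 ]
cup pred [ 0.56541506 -0.1584739 ]
```

Both views agree that the cup needs to go 92.5 mm forward with about no sideways shift. I'll slide it in under the feet, with 18 mm of clearance below them.

Request:
arm_command(
  motion=[
    [-0.02, 0.2, 0, 0, 0, 0],
    [-0.03, 0.4, 0, 0, 0, 0],
    [-0.03, 0.5, 0, 0, 0, 0],
    [-0.03, 0.4, 0, 0, 0, 0],
    [-0.02, 0.25, 0, 0, 0, 0],
    [-0.01, 0.09, 0, 0, 0, 0],
    [0, 0, -0.1, 0, 0, 0],
    [0, 0, -0.1, 0, 0, 0],
    [0, 0, 0, 0, 0, 0],
  ],
)

```text
time_s: 19.42
ee_pos: [0.5921, -0.1643, 0.0821]
tool_rot: [[-0.074, 0.997, 0.001], [0.997, 0.074, -0.0], [-0.0, 0.001, -1.0]]
force: [0.3, 0.3, -2.0]
grip_width: 0.0123
```

```bash
python3 -c "
from h import *
go(.5924,-.1634,.119,94)
e=snap('side','s6.png'); d=snap('top','t6.png')
a=cv2.resize(d['img'][80:180,350:450],None,fx=4,fy=4,interpolation=2)
b=cv2.resize(e['img'][180:310,330:460],None,fx=3,fy=3,interpolation=2)
a=cv2.copyMakeBorder(a,0,0,0,0,0); b=cv2.copyMakeBorder(b,0,400-b.shape[0],0,0,0); cv2.imwrite('pics/z6.png',np.hstack([a,b]))"
```

```text
t 19.43 pos [ 0.5921 -0.1643  0.0821] yaw 94.2 w 0.0123 F [ 0.3  0.3 -2. ]
shift now-frame [ 0.02  0.01 -0.74] turn z units 0.04 tilt(tool axis) [ 0.001 -0.    -1.   ]
shift after-turn frame [ 0.02  0.01 -0.74]
```

View pics/z6.png

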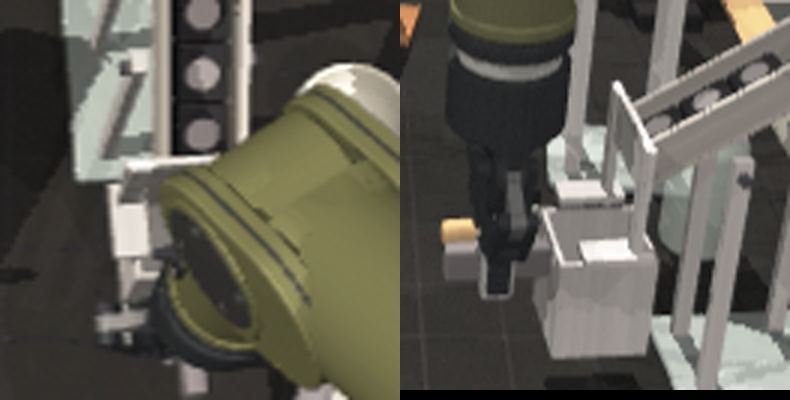

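Side view: the near foot sits centred over the near wall of the cup, and the gate plate is clear of the wrist. I'll raise gently to make contact.

Request:
arm_command(
  motion=[
    [0, 0, -0.05, 0, 0, 0],
    [0, 0, -0.05, 0, 0, 0],
    [0, 0, -0.05, 0, 0, 0],
    [0, 0, -0.05, 0, 0, 0],
    [0, 0, -0.05, 0, 0, 0],
    [0, 0, 0, 0, 0, 0],
  ],
)

```text
time_s: 20.27
ee_pos: [0.5918, -0.1643, 0.0939]
tool_rot: [[-0.074, 0.997, -0.001], [0.997, 0.074, -0.0], [-0.0, -0.001, -1.0]]
force: [-0.2, 0.7, -4.3]
grip_width: 0.0126
```

Request:
arm_command(
  motion=[
    [0, 0, -0.05, 0, 0, 0],
    [0, 0, -0.08, 0, 0, 0],
    [0, 0, -0.08, 0, 0, 0],
    [0, 0, -0.08, 0, 0, 0],
    [0, 0, -0.08, 0, 0, 0],
    [0, 0, -0.08, 0, 0, 0],
    [0, 0, -0.06, 0, 0, 0],
    [0, 0, 0, 0, 0, 0],
    [0, 0, 0, 0, 0, 0],
    [0, 0, 0, 0, 0, 0],
  ],
)

```text
time_s: 21.52
ee_pos: [0.5923, -0.1642, 0.1193]
tool_rot: [[-0.074, 0.997, 0.0], [0.997, 0.074, 0.0], [-0.0, 0.0, -1.0]]
force: [-0.1, 0.4, -5.9]
grip_width: 0.0127
```

```bash
python3 -c "
from h import *
go(.5924,-.1634,.121,94)
e=snap('side','s7.png')
b=cv2.resize(e['img'][140:310,330:500],None,fx=3,fy=3,interpolation=2);cv2.imwrite('pics/z7.png',b)"
```

```text
t 21.52 pos [ 0.5923 -0.1642  0.1193] yaw 94.2 w 0.0127 F [-0.1  0.4 -5.9]
shift now-frame [ 0.02  0.   -0.03] turn z units 0.04 tilt(tool axis) [ 0.  0. -1.]
shift after-turn frame [ 0.02  0.   -0.03]
```

View pics/z7.png

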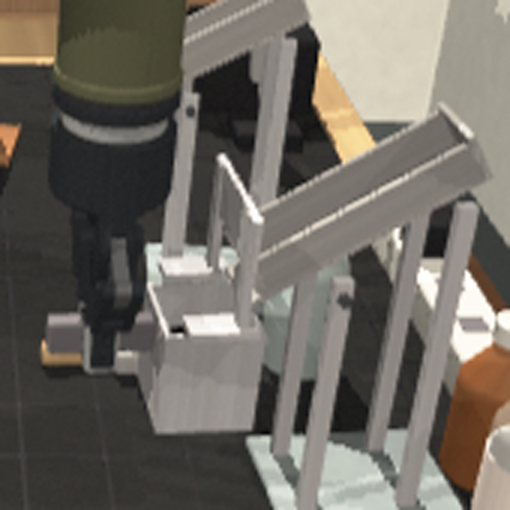

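The chute is empty, so the blocks have gone into the cup; nothing is visible on the mat. I'll lower until the gate is shut and back out.

Request:
arm_command(
  motion=[
    [0, 0, 0.05, 0, 0, 0],
    [0, 0, 0.1, 0, 0, 0],
    [0, 0, 0.12, 0, 0, 0],
    [0, 0, 0.12, 0, 0, 0],
    [0, 0, 0.12, 0, 0, 0],
    [0, 0, 0.12, 0, 0, 0],
    [0, 0, 0.12, 0, 0, 0],
    [0, 0, 0.1, 0, 0, 0],
    [0, 0, 0.05, 0, 0, 0],
    [0, 0, 0, 0, 0, 0],
  ],
)

```text
time_s: 22.82
ee_pos: [0.5921, -0.1641, 0.0742]
tool_rot: [[-0.074, 0.997, -0.0], [0.997, 0.074, 0.0], [0.0, -0.0, -1.0]]
force: [0.1, -0.6, -2.7]
grip_width: 0.0124
```

Request:
arm_command(
  motion=[
    [0.01, -0.15, 0, 0, 0, 0],
    [0.02, -0.3, 0, 0, 0, 0],
    [0.03, -0.4, 0, 0, 0, 0],
    [0.03, -0.4, 0, 0, 0, 0],
    [0.03, -0.4, 0, 0, 0, 0],
    [0.02, -0.3, 0, 0, 0, 0],
    [0, -0.1, 0, 0, 0, 0],
    [0, 0, 0, 0, 0, 0],
  ],
)

```text
time_s: 23.82
ee_pos: [0.4895, -0.1649, 0.0746]
tool_rot: [[-0.073, 0.997, 0.001], [0.997, 0.073, -0.0], [-0.0, 0.001, -1.0]]
force: [-0.1, -0.8, -2.2]
grip_width: 0.0125
```

```bash
python3 -c "
from h import *
go(.521-.066,-.318-.005,.1,94)
print(read_state()['joint_pos'].round(2))
d=snap('top','t8.png'); e=snap('side','s8.png')
a=cv2.resize(d['img'][60:260,330:530],None,fx=2,fy=2,interpolation=2); b=cv2.resize(e['img'][170:370,270:470],None,fx=2,fy=2,interpolation=2)
cv2.imwrite('pics/z8.png',np.hstack([a,b]))"
```

```text
t 23.82 pos [ 0.4895 -0.1649  0.0746] yaw 94.2 w 0.0125 F [-0.1 -0.8 -2.2]
shift now-frame [-3.1  -0.92 -0.51] turn z units 0.04 tilt(tool axis) [ 0.001 -0.    -1.   ]
shift after-turn frame [-3.11 -0.91 -0.51]
[ 0.67  0.91 -0.75  2.    1.04  0.68  0.87]
```

View pics/z8.png

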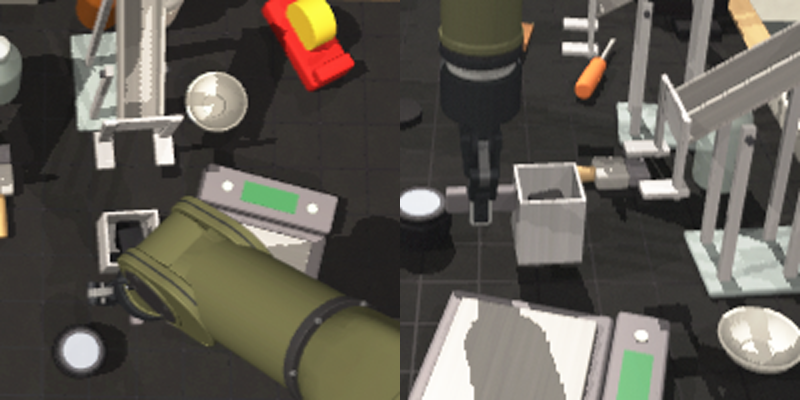

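The blocks are visible inside the cup (top view at (130,235), side view at (548,192)). The gate is shut and both bystanders and the scale are untouched. I'll carry the cup to the scale.

Request:
arm_command(
  motion=[
    [0, 0, -0.15, 0, 0, 0],
    [0, 0, -0.25, 0, 0, 0],
    [-0.2, -0.05, -0.11, 0, 0, 0],
    [-0.4, -0.12, 0, 0, 0, 0],
    [-0.6, -0.18, 0, 0, 0, 0],
    [-0.7, -0.2, 0, 0, 0, 0],
    [-0.6, -0.18, 0, 0, 0, 0],
    [-0.4, -0.12, 0, 0, 0, 0],
    [-0.2, -0.07, 0, 0, 0, 0],
    [0, 0, 0, 0, 0, 0],
  ],
)

```text
time_s: 25.18
ee_pos: [0.4544, -0.3234, 0.0998]
tool_rot: [[-0.072, 0.997, -0.0], [0.997, 0.072, -0.0], [-0.0, -0.0, -1.0]]
force: [-0.5, 0.4, -3.3]
grip_width: 0.0124
```

```bash
python3 -c "
from h import *
go(.521-.066,-.318-.005,.074,94)
d=snap('top','t9.png'); e=snap('side','s9.png')
a=cv2.resize(d['img'][120:260,390:530],None,fx=2.85,fy=2.85,interpolation=2); b=cv2.resize(e['img'][200:400,250:450],None,fx=2,fy=2,interpolation=2)
a=cv2.resize(a,(400,400));cv2.imwrite('pics/z9.png',np.hstack([a,b]))"
```

```text
t 25.18 pos [ 0.4544 -0.3234  0.0998] yaw 94.1 w 0.0124 F [-0.5  0.4 -3.3]
shift now-frame [0.01 0.01 0.52] turn z units 0.02 tilt(tool axis) [-0. -0. -1.]
shift after-turn frame [0.01 0.01 0.52]
```

View pics/z9.png

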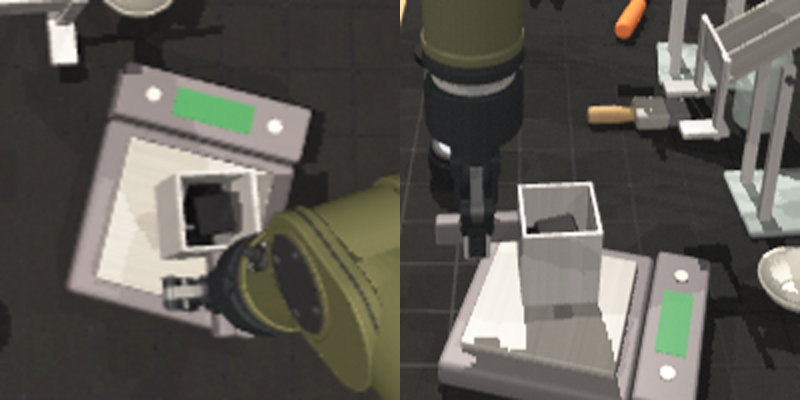

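The cup hangs level over the middle of the plate. I'll lower it slowly, watching the force.

Request:
arm_command(
  motion=[
    [0, 0, 0.1, 0, 0, 0],
    [0, 0, 0.15, 0, 0, 0],
    [0, 0, 0.12, 0, 0, 0],
    [0, 0, 0.08, 0, 0, 0],
    [0, 0, 0.04, 0, 0, 0],
    [0, 0, 0.02, 0, 0, 0],
    [0, 0, 0, 0, 0, 0],
    [0, 0, 0, 0, 0, 0],
  ],
)

```text
time_s: 26.28
ee_pos: [0.455, -0.3228, 0.0745]
tool_rot: [[-0.074, 0.997, 0.0], [0.997, 0.074, -0.0], [-0.0, 0.0, -1.0]]
force: [0.6, -0.3, -2.7]
grip_width: 0.0127
```

Request:
arm_command(
  motion=[
    [0, 0, 0.02, 0, 0, 0],
    [0, 0, 0, 0, 0, 0],
    [0, 0, 0, 0, 0, 0],
  ],
)

```text
time_s: 26.65
ee_pos: [0.455, -0.3228, 0.0734]
tool_rot: [[-0.074, 0.997, 0.0], [0.997, 0.074, -0.0], [-0.0, 0.0, -1.0]]
force: [0.1, -0.4, -2.0]
grip_width: 0.0126
```

Request:
arm_command(
  motion=[
    [0, 0, 0.02, 0, 0, 0],
    [0, 0, 0, 0, 0, 0],
    [0, 0, 0, 0, 0, 0],
  ],
)

```text
time_s: 27.02
ee_pos: [0.4549, -0.3228, 0.0732]
tool_rot: [[-0.074, 0.997, 0.0], [0.997, 0.074, -0.001], [-0.001, 0.0, -1.0]]
force: [-2.7, -0.6, 5.8]
grip_width: 0.0123
```

Contact: the force has changed from -2 to +5.8 N. I'll release and go straight up.

Request:
arm_command(
  motion=[
    [0, 0, 0, 0, 0, 0],
    [0, 0, 0, 0, 0, 0],
    [0, 0, 0, 0, 0, 0],
    [0, 0, 0, 0, 0, 0],
    [0, 0, 0, 0, 0, 0],
    [0, 0, 0, 0, 0, 0],
    [0, 0, 0, 0, 0, 0],
  ],
  gripper=-1,
)

```text
time_s: 27.9
ee_pos: [0.4549, -0.3227, 0.0723]
tool_rot: [[-0.074, 0.997, 0.0], [0.997, 0.074, -0.0], [-0.0, 0.0, -1.0]]
force: [0.2, 0.7, 0.7]
grip_width: 0.0854
```

Request:
arm_command(
  motion=[
    [0, 0, -0.2, 0, 0, 0],
    [0, 0, -0.5, 0, 0, 0],
    [0, 0, -0.8, 0, 0, 0],
    [0, 0, -0.8, 0, 0, 0],
    [0, -0.5, -0.5, 0, 0, 0],
    [0, -1, 0, 0, 0, 0],
    [0, -0.8, 0, 0, 0, 0],
    [0, 0, 0, 0, 0, 0],
    [0, 0, 0, 0, 0, 0],
  ],
)

```text
time_s: 29.02
ee_pos: [0.3412, -0.3313, 0.213]
tool_rot: [[-0.074, 0.997, 0.002], [0.997, 0.074, -0.001], [-0.001, 0.002, -1.0]]
force: [0.2, 0.5, 0.2]
grip_width: 0.0856
```

```bash
python3 -c "
from h import *
go(.4,-.3,.2,94)
d=snap('top','t10.png'); e=snap('side','s10.png')
a=cv2.resize(d['img'][30:290,200:530],(440,347),interpolation=3); b=cv2.resize(e['img'][200:400,270:470],(347,347),interpolation=2)
cv2.imwrite('pics/z10.png',np.hstack([a,b]))"
```

```text
t 29.02 pos [ 0.3412 -0.3313  0.213 ] yaw 94.2 w 0.0856 F [0.2 0.5 0.2]
shift now-frame [0.54 1.22 0.26] turn z units 0.04 tilt(tool axis) [ 0.002 -0.001 -1.   ]
shift after-turn frame [0.54 1.22 0.26]
```

```bash
python3 -c "
from h import *
d=load('t10'); a=load('top0')['img']; t=d['img']
g=t[150:245,405:510].min(2)
# dark interior (blocks) within plate, at rim height
m=np.zeros(t.shape[:2],np.uint8); m[150:245,405:510]=(g<70)
P=[ray(d,u,v,.034)[:2]-[.521,-.318] for u,v in np.argwhere(m)[:,::-1]]
k=[tuple(x) for x,p in zip(np.argwhere(m)[:,::-1],P) if np.hypot(*p)<.06]
k=np.array(k); print('dark blob',len(k),k.mean(0),ray(d,*k.mean(0),.08).round(4))
c=[proj(d,(.521+x,-.318+y,.109)) for x,y in[(.03,.03),(.03,-.03),(-.03,-.03),(-.03,.03)]]; print('rim corners predicted',np.round(c,0).tolist())
e=load('s10')['img']
diff=cv2.absdiff(t,a).max(2)>60
n,l,s,q=cv2.connectedComponentsWithStats(diff.astype(np.uint8)); print([(s[i].tolist()) for i in range(1,n) if s[i,4]>25])
u0,v0=433,172
print(t[v0:v0+46:2,u0:u0+44:2].min(2))"
```

```text
dark blob 319 [458.89655172 195.10658307] [ 0.5243 -0.3169  0.08  ]
rim corners predicted [[450.0, 182.0], [475.0, 183.0], [476.0, 208.0], [450.0, 207.0]]
[[392, 73, 17, 46, 511], [165, 183, 56, 33, 784], [441, 182, 44, 54, 737], [450, 182, 25, 25, 565], [481, 185, 8, 23, 80], [457, 227, 175, 146, 10491], [473, 275, 8, 4, 32], [420, 359, 32, 6, 43], [573, 371, 57, 29, 871], [488, 385, 84, 14, 268]]
[[140 206 195 195 196 197 198 200 195 200 137 120 143 144 148 159 155 136
  104  74  69  88]
 [152 200 203 201 202 199 196 198 198 196 197 198 192 183 124 143 145 160
  148 156 151 127]
 [154 198 200 200 201 202 204 202 200 199 198 199 198 195 196 218 221 215
   95 142 144 158]
 [172 200 199 198 197 199 201 202 203 203 204 202 200 198 199 205 219 218
  218 216 219 156]
 [211 201 198 200 200 202 200 198 201 200 201 201 202 205 203 202 222 227
  228 233 232 228]
 [200 201 202 203 202 199 200 178 229 233 219 204 168 171 163 141 166 143
  140 117 175 219]
 [200 200 199 201 201 196 154 152 219  76  81  78  79  86  94 110  90  93
  148 151 158 234]
 [201 203 202 201 173 152 153 152 221  84  25  
[... 741 characters left out ...]
6  18  45  44  36  44  66  88
   72 148 152 168]
 [220 214 204 198 178 155 154 152 161 230  25  24  26  27  73 117 117 119
  152 152 152 168]
 [221 205 207 204 181 159 152 152 160 231  29  27  26  30  81 145 154 185
  208 227 222 242]
 [216 205 205 205 200 159 152 151 150 226 192 197 196 165 122 114 119 123
  124 126 136 139]
 [216 204 203 202 203 163 148 120 113  89  90 120 133  92 143 146 134 166
  134 137 140 143]
 [217 203 205 203 202 201 191 172 174 185 204 204 204  92 140 147 133 208
  138 137 138 137]
 [217 200 200 200 203 203 204 179 178 183 201 202 204 111 122 148 136 185
  138 140 140 138]
 [220 204 203 202 200 199 200 178 178 186 202 201 201 133 115 148 140 160
  137 137 138 138]]
```

The rim edges (columns 449–475, rows 182–206) match the prediction for a centred, upright cup. The only changes from the first picture are the emptied chute, the vacated stand, the scale area and the arm. I'll hand in.

```bash
python3 -c "
from h import *
print(close_job())"
```

```text
the job is handed in; nothing more can be done
None
```

I did the whole job and handed it in at about 29 s of the 70 s allowed; no verdict came back, so success is my own reading of the pictures and numbers.

**What I did:**
- I lifted the cup out of its stand, stood it on the mat with the handle towards the robot, and let go.
- I took it again by the handle at full grip and raised its rim under the loaded chute's gate feet, about 30 mm past contact.
- The blocks slid in. I lowered the cup until the gate shut, carried it to the scale, set it down and backed the arm off.

**What the checks showed:**
- **Gate force:** the measured force stayed under 6 N, against the 20 N limit.
- **Chute and blocks:** after the lift the chute was empty, and blocks were visible in the cup. I saw none beside it, but I did not count all three separately inside the cup.
- **Final position:** the rim edges in the top view match an upright cup within a few millimetres of the plate's centre.
- **Other things:** the top view shows no change at the bystanders or the empty chute compared with the start.

**What fell short:**
- The final picture could not be viewed because the 12-picture limit was reached, so the last check used pixel values only.
- The side view gave positions about 4–7 mm off from the top view throughout. I used the top view for positions and compared the two only for relative shifts, where they agreed within 1 mm.
- The cup was let go about 2 mm above the mat on the first put-down. The next picture showed it standing upright.

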